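# Open the filter box: press the snap tab, push the cover off

## Task

Open the air-filter box on the bench: press its snap tab down until it is flush with the deck, then push the released cover along its rails and off its seat until the whole filter opening is uncovered. Only press and push: leave the cover lying flat in the channel, never lift it, leave the small things standing round the box where they are, and finish clear of everything.

Things in the scene. Friction and masses are not known exactly. Their poses are not given: they have to be found in the camera images.
- filter_unit: White filter box fixed to the bench: 110 mm (x) by 253 mm (y -135 to +118). Origin on the bench under the middle of its width, z up. Its flat deck is 45 mm above the bench. A channel runs on the deck along y, 88 mm wide between walls 12 mm high; the cover starts at its -y end and slides towards +y, over the pressed tab, up to an end stop (14 mm high) at y = +110 mm.
- filter_opening (a point): Middle of the filter opening, at deck height. The opening (60 mm along x, 70 mm along y, box y -95 to -25 mm) is under the seated cover. Lips beside it, up to 13 mm above the deck (box y -108 to -30 mm), reach over the cover's side flanges so that it cannot be lifted there; 74 mm are free between them for fingers, and also behind the cover, where small side stops bar its way back.
- filter_cover: Loose grey cover, 85 mm wide (x, with side flanges), 90 mm long (y), 22 mm high, about 0.15 kg. Origin: centre of its underside; axes parallel to the box's. Its middle, 72 mm wide, clears the deck by 3 mm. Seated, its origin is at about y = -61 mm in the box's frame; past y = +20 mm the opening is wholly uncovered; at the end stop it is at +65 mm. It slides easily.
- cover_back (a point): Point in the middle of the cover's upright rear face (its -y end, 72 mm wide), 12.5 mm above the deck. Push here towards the box's +y.
- snap_tab (a joint): Travel of the snap tab in m: 0 = up, 9 mm above the deck, blocking the cover; 0.009 = pressed in, flush with the deck. Up to 6 mm of travel the cover is still blocked. It moves straight down against about 3 N and stays where it is left; it does not spring back.
- tab_pad (a point): Where to press the snap tab: point on its flat top, 12 mm beyond the box's origin along +y (it moves down with the tab). The tab is a grey block, 28 mm (x) by 40 mm (y), on the deck's centre line just ahead (+y) of the seated cover; this point lies about 28 mm from the cover's front face.
- vial: Small white sample vial, 23 mm across, 51 mm high, standing on the bench at the -x side of the box. Origin: centre of its underside. Leave alone.
- oil_bottle: Small bottle, 29 mm across, 56 mm high, standing on the bench at the -x side of the box. Origin: centre of its underside. Leave alone.
- counter: White hand tally counter, 53 x 46 x 42 mm, standing on the bench at the +x side of the box. Origin: centre of its underside. Leave alone.

How it is judged:
By the outcome, as a careful person would: the job done as asked, in the order asked, and still so for the second after the job is handed in, with the robot touching nothing.
It also fails if it takes over 35 s, if anything falls off the work surface, if the arm or the gripper's body presses on something with over 40 N, if the wrist force passes 120 N, or if a joint passes its speed limit or range.

## Robot

A 7-joint arm with a two-finger parallel gripper is mounted at the origin on a cart in front of the work surface, level with it; the furniture and walls round the work are solid. World frame = base frame: x ahead of the robot, y to its left, z up, the work surface at z = 0. Lengths are in m, angles in degrees, forces in N, time in s.
With the tool pointing down it reaches from about 0.4 to 0.925 m from the base axis. Payload 5.6 kg.
Tool frame: the origin (TCP) lies midway between the tips of the shut fingers; the grasp point (between the pads) lies 19 mm behind it; y points along the fingers, z is the direction in which the jaws open and shut, and the axes are right-handed (so a half turn about y gives the same grasp; the last joint's range is limited). The gripper opens to 85 mm and grips with 20 to 120 N. Pads are 22 mm wide; open, the fingers measure 114 mm over their backs; the gripper's body (76 mm by 85 mm) begins 54 mm behind the grasp point. The pads swing forward as they close: fully open they stand 13 mm farther back than shut.
Start: joints at [-79.125, 26.786, -0.665, 91.828, 0.344, 61.387, -3.226], TCP at [0.15, 0.632, 0.231] pointing down, gripper open.
Joint ranges: [-144.91, 144.91], [-17.63, 115.5], [-89.93, 88.59], [15.96, 139.68], [-74.01, 254.01], [8.47, 105.57], [-167.45, 167.45]. Speed limits (degrees/s): [147.25, 147.25, 180, 180, 180, 180, 180].

## Interface

Orientations are given as a 3x3 rotation matrix whose columns are the frame's x, y, z axes.
In Python, from plant import get_obs, capture, sign_off gives the robot as it stands.
- The arm moves only by the tool move_arm, never from a script. Its argument "deltas" is a list of rows, each a list of 7 numbers: the finger opening in mm, from 0 to 85.4, then the shift along the tool's x, y, z in mm, then the turn, a rotation vector about the tool's x, y, z in units of 6 degrees (1.0 is 6 degrees). In form: [[fingers, tx, ty, tz, wx, wy, wz], ...]. A call has 1 to 10 rows; each row shifts and turns the commanded pose from where the row before left it, along the tool's axes as they then stand; what a row does not reach is not made up. A row lasts 1/12 s, in which the tool goes at most 41.7 mm and 7.16 degrees, less where a joint would pass 70% of its speed; a pose out of reach is approached as far as the arm can. A call with a gripper value outside its range is refused whole. The fingers move at their own pace and stop on an object; "grip_force" is the grip in N (left out, the last holds). Time passes only in rows, so rows that do not move let the fingers close. It gives the time, the measured TCP pose, the force and the opening at its end, in the units of the state.
- get_obs(): the state, without advancing time (a new reading comes with each control period).
- capture(name): name is "scene" or "top" or "wrist"; returns a dict with "color" (384x512x3 uint8, red, green, blue), "depth" (384x512 float32, m along the optical axis (not along the pixel's ray), 0 where there is no reading), "intrinsics" (3x3 intrinsics, pixels), "world_to_cam" (4x4, takes a point from world to camera coordinates). Camera axes: x right, y down, z forward; pixel columns grow to the right and rows downward; lengths in m; the calibration is good to about 2 mm. A picture is of the moment at which its call begins.
- sign_off(): hands the job in, once; it reports no verdict.
The state is a dict: "time_s": time; "joints": joint angles; "joint_velocities": joint speeds; "effort": joint torques, N m; "position": TCP position; "ee_rot": TCP orientation; "force": force on the tool from outside, world axes, zero at the start; "wrist_torque": the same for the moment, N m; "grip_width": finger opening in m.
Only numpy, scipy, OpenCV 4.12 (cv2) and the standard library are available. Lean on these libraries where they do the work, as an engineer would, in place of code of your own. Each camera call takes 0.05 s, during which the arm holds its last target.

## Working session

There is one attempt and no reset: what is moved stays moved. The work goes in short steps, Python scripts to look and compute and a tool call to move; the robot and the scene stay as the last step left them, time stands still between calls to the robot, and variables do not carry over. Pictures are saved under pics/ and viewed, and the job is handed in when it is done.

Besides the shell and the picture viewer there is one more tool, called after ">>>" in YAML: its name, and indented under it one key for each argument. move_arm: Moves the arm, as the interface text tells. Its arguments: {"type":"object","properties":{"deltas":{"type":"array","items":{"type":"array","items":{"type":"number"}}},"grip_force":{"type":"number"}},"required":["deltas"]}

```bash
mkdir -p pics; ls
python3 - <<'E'
from plant import get_obs,capture
import cv2,numpy as np
o=get_obs()
print({k:np.round(v,3).tolist() for k,v in o.items()})
for n in("scene","top","wrist"):
    c=capture(n); cv2.imwrite(f"pics/{n}0.png",c["color"][:,:,::-1]); np.savez(f"{n}0.npz",**c)
    print(n,c["intrinsics"].round(1).tolist(),c["world_to_cam"].round(3).tolist())
E
```

```text
pics
{'time_s': 0.0, 'joints': [-79.125, 26.838, -0.664, 91.881, 0.341, 61.388, -3.226], 'joint_velocities': [0.069, 0.014, 0.038, -0.055, -0.056, -0.073, -0.022], 'effort': [0.0, -53.237, 0.022, -25.131, 0.011, 0.008, -0.0], 'position': [0.15, 0.632, 0.23], 'ee_rot': [[0.973, -0.0, 0.231], [-0.231, -0.002, 0.973], [0.0, -1.0, -0.002]], 'force': [0.336, -0.239, 0.242], 'wrist_torque': [0.003, -0.012, 0.018], 'grip_width': 0.085}
scene [[434.4, 0.0, 255.7], [0.0, 434.4, 198.6], [0.0, 0.0, 1.0]] [[-0.689, -0.725, -0.009, 0.369], [-0.368, 0.361, -0.857, 0.216], [0.624, -0.587, -0.516, 0.685], [0.0, 0.0, 0.0, 1.0]]
top [[383.7, 0.0, 256.3], [0.0, 383.7, 190.2], [0.0, 0.0, 1.0]] [[0.021, -1.0, 0.014, 0.042], [-0.983, -0.024, -0.181, 0.515], [0.182, -0.01, -0.983, 0.847], [0.0, 0.0, 0.0, 1.0]]
wrist [[331.2, 0.0, 256.7], [0.0, 331.2, 187.6], [0.0, 0.0, 1.0]] [[0.23, 0.973, -0.001, -0.65], [0.932, -0.22, 0.289, -0.037], [0.281, -0.067, -0.957, 0.379], [0.0, 0.0, 0.0, 1.0]]
```

View pics/scene0.png

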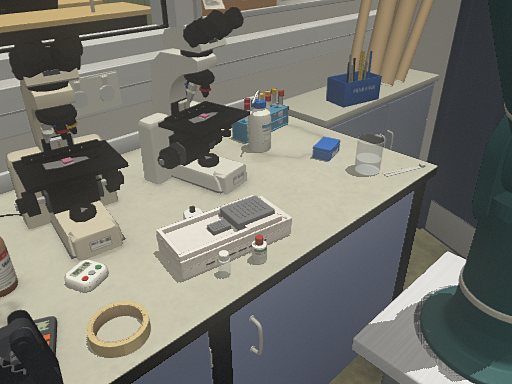

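View pics/top0.png

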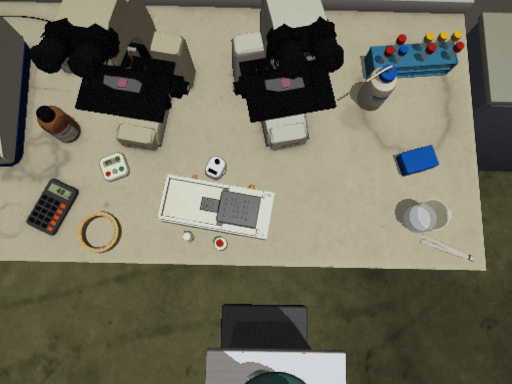

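View pics/wrist0.png

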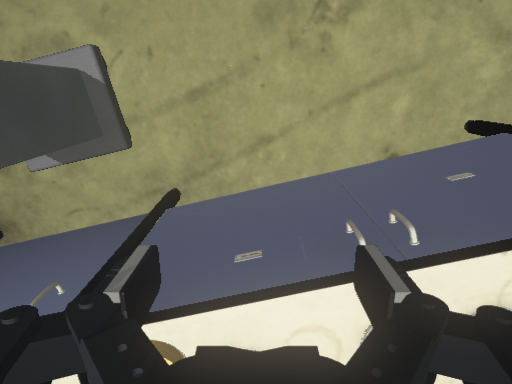

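The scene view has the box at about (225,235), and in the top view it spans about (158..274, 176..238). The cover is at (240,208), the tab at (209,204) and the box's +y end is on the left. In top, the vial is at (187,236), the bottle at (220,243) and the counter at (215,167).

```bash
cat > h.py <<'E'
import numpy as np,cv2
def world(c):
    d=c["depth"];K=c["intrinsics"];T=np.linalg.inv(c["world_to_cam"])
    v,u=np.mgrid[:d.shape[0],:d.shape[1]]
    P=np.stack([(u-K[0,2])/K[0,0]*d,(v-K[1,2])/K[1,1]*d,d,np.ones_like(d)],-1)@T.T
    P[d==0]=np.nan
    return P[...,:3]
def ray(c,u,v,z):
    K=c["intrinsics"];T=np.linalg.inv(c["world_to_cam"])
    r=T[:3,:3]@np.array([(u-K[0,2])/K[0,0],(v-K[1,2])/K[1,1],1]);o=T[:3,3]
    return o+r*(z-o[2])/r[2]
def proj(c,p):
    K=c["intrinsics"];q=c["world_to_cam"]@np.r_[p,1];q=K@q[:3];return q[:2]/q[2]
E
python3 - <<'E'
from h import *
c=np.load("top0.npz");P=world(c)
x,y,z=P[...,0],P[...,1],P[...,2]
print("bench z",np.nanmedian(z[100:110,190:230]), np.nanmedian(z[245:255,150:200]))
for name,lo,hi in(("box>35",.035,.09),("deck",.040,.050),("walls",.053,.062),("cover",.0625,.075)):
    m=(z>lo)&(z<hi);m[:172]=0;m[250:]=0;m[:,:150]=0;m[:,290:]=0
    n,l,s,_=cv2.connectedComponentsWithStats(m.astype(np.uint8))
    for i in range(1,n):
        if s[i,4]>40:
            q=P[l==i][:,:2].astype(np.float32)*1000
            (cx,cy),(w,h),a=cv2.minAreaRect(q);print(name,s[i].tolist(),round(cx,1),round(cy,1),round(w,1),round(h,1),round(a,1),np.median(z[l==i]).round(4))
im=cv2.resize(c["color"][160:255,145:290,::-1],None,fx=5.5,fy=5.5,interpolation=cv2.INTER_CUBIC);cv2.imwrite("pics/topz.png",im)
s=np.load("scene0.npz")
im=cv2.resize(s["color"][185:285,145:305,::-1],None,fx=5,fy=5,interpolation=cv2.INTER_CUBIC);cv2.imwrite("pics/scz.png",im)
E
```

```text
bench z 0.0002428527798644109 0.00036713737305982264
box>35 [158, 174, 117, 66, 5220] 475.1 145.3 253.0 110.5 81.1 0.0508
box>35 [183, 232, 10, 10, 82] 403.9 209.0 20.1 21.0 88.3 0.0502
box>35 [214, 238, 13, 12, 128] 389.5 134.2 25.0 27.6 1.1 0.0418
deck [162, 179, 64, 46, 1796] 483.6 195.0 137.3 87.9 81.1 0.0454
deck [191, 191, 84, 49, 665] 468.9 106.9 175.2 109.9 81.1 0.0454
deck [158, 219, 32, 7, 52] 436.0 242.0 72.8 3.2 80.8 0.0456
deck [214, 238, 13, 12, 63] 389.5 134.1 25.0 27.3 1.5 0.0414
walls [158, 175, 107, 61, 1094] 476.8 155.7 231.9 104.3 81.1 0.058
walls [201, 198, 19, 14, 141] 477.2 160.2 39.1 27.9 80.8 0.0543
cover [217, 191, 44, 37, 1255] 466.9 93.6 90.0 72.0 81.1 0.0674
```

View pics/topz.png

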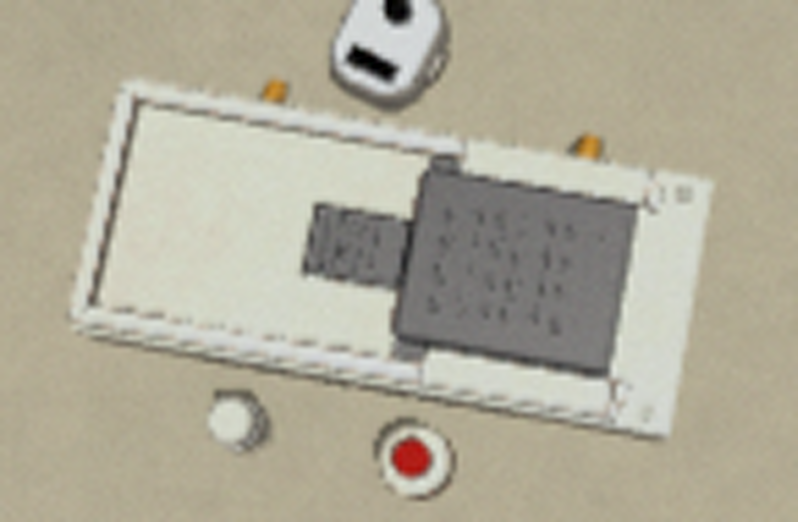

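View pics/scz.png

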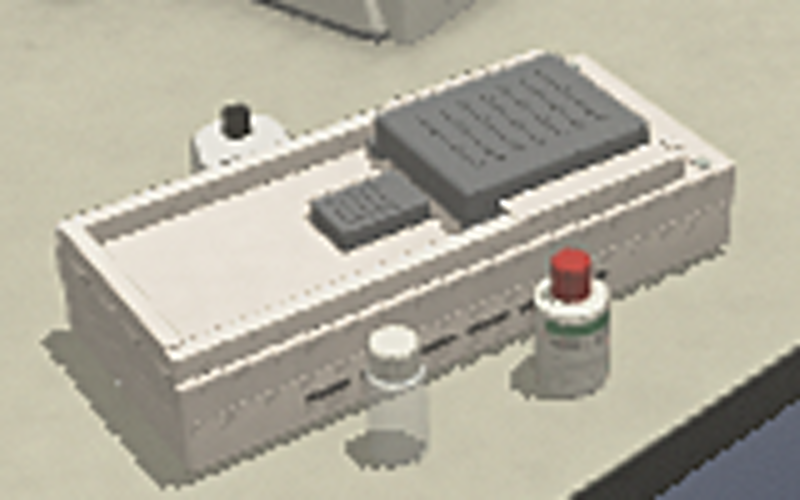

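Box pose found: yaw about -8.9°, origin about (476.4, 153.7) mm. The sizes check out at 253×110 for the box and 90×72 for the cover. Next I check the travel corridor and work out the move.

```bash
cat >> h.py <<'E'
a=np.radians(81.1);YB=np.array([np.cos(a),np.sin(a),0]);XB=np.array([np.sin(a),-np.cos(a),0]);O=np.array([.4764,.1537,0])
def box(p):
    d=np.asarray(p)-O;return np.array([d@XB,d@YB,d[2]])*1000
def go(o,xb,yb,z):
    "tool-frame shift (mm) to box point & turn to align jaw with box y"
    R=np.array(o["ee_rot"]);t=O+XB*xb/1e3+YB*yb/1e3;t[2]=z/1e3
    from scipy.spatial.transform import Rotation as Ro
    Rt=np.stack([XB,[0,0,-1.],YB],1)
    w=Ro.from_matrix(R.T@Rt).as_rotvec(degrees=True)/6
    return (R.T@(t-np.array(o["position"]))*1000).round(1),w.round(2),(Rt.T@(t-np.array(o["position"]))*1000).round(1)
E
python3 - <<'E'
from h import *
from plant import get_obs
o=get_obs();print(go(o,0,10,150))
for n in("top","scene"):
    P=world(np.load(n+"0.npz")).reshape(-1,3);P=P[np.isfinite(P).all(1)]
    A=np.array([.15,.632]);B=np.array([.478,.164]);d=(B-A)/np.linalg.norm(B-A)
    s=(P[:,:2]-A)@d;t=(P[:,:2]-A)@[-d[1],d[0]]
    for k in range(0,6):
        m=(abs(t)<.12)&(s>k*.1)&(s<k*.1+.1);print(n,k,P[m,2].max().round(3) if m.any() else None)
E
```

```text
(array([ 427.2,   81.1, -380. ]), array([ 0.01, -0.74,  0.  ]), array([ 396.5,   80.6, -412.1]))
top 0 -0.816
top 1 0.005
top 2 0.03
top 3 0.03
top 4 0.063
top 5 0.071
scene 0 0.35
scene 1 None
scene 2 0.028
scene 3 0.027
scene 4 0.061
scene 5 0.071
```

>>> move_arm:
  deltas:
    - [0,0,0,0,0,-0.74,0]
    - [0,15,0,-15,0,0,0]
    - [0,28,0,-29,0,0,0]
    - [0,28,0,-29,0,0,0]
    - [0,28,0,-29,0,0,0]
    - [0,28,0,-29,0,0,0]
    - [0,28,0,-29,0,0,0]
    - [0,28,0,-29,0,0,0]
    - [0,28,0,-29,0,0,0]
    - [0,28,0,-29,0,0,0]

```text
time_s: 0.98
position: [0.3486, 0.3496, 0.2313]
ee_rot: [[0.988, 0.0, 0.155], [-0.155, 0.0, 0.988], [0.0, -1.0, 0.0]]
force: [1.4, -0.5, -0.3]
grip_width: -0.0002
```

>>> move_arm:
  deltas:
    - [0,28,0,-29,0,0,0]
    - [0,28,0,-29,0,0,0]
    - [0,28,0,-29,0,0,0]
    - [0,28,0,-29,0,0,0]
    - [0,25,10,-27,0,0,0]
    - [0,12,20,-14,0,0,0]
    - [0,5,20,-5,0,0,0]
    - [0,0,20,0,0,0,0]
    - [0,0,10,0,0,0,0]
    - [0,0,0,0,0,0,0]

```text
time_s: 1.82
position: [0.4733, 0.167, 0.1491]
ee_rot: [[0.988, -0.004, 0.155], [-0.155, -0.002, 0.988], [-0.004, -1.0, -0.003]]
force: [0.2, -0.1, 0.4]
grip_width: -0.0001
```

Run:
```python
from h import *
from plant import *
c=capture("wrist");cv2.imwrite("pics/w1.png",c["color"][:,:,::-1])
o=get_obs();print(o["time_s"],box(o["position"]),o["force"],o["grip_width"],go(o,0,10,58))
```

```text
1.8667 [ -4.35129043  13.41872404 150.53263485] [ 0.00523053  0.23267639 -0.24800279] 0.00013723075853918403 (array([ 4.5, 92.5, -3.3]), array([ 0.01,  0.01, -0.02]), array([ 4.4, 92.5, -3.4]))
```

View pics/w1.png

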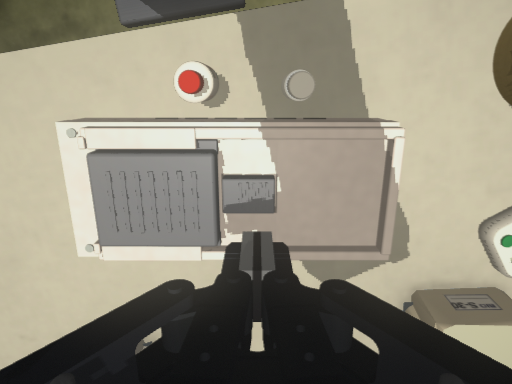

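The wrist view shows shut fingertips at (257,240), the tab at (249,195) and the cover ending at column 218, so there is free room along y. I correct the offset and descend to just above the tab.

>>> move_arm:
  deltas:
    - [0,4.5,10,-3.3,0,0,0]
    - [0,0,20,0,0,0,0]
    - [0,0,20,0,0,0,0]
    - [0,0,20,0,0,0,0]
    - [0,0,12,0,0,0,0]
    - [0,0,5,0,0,0,0]
    - [0,0,0,0,0,0,0]
    - [0,0,0,0,0,0,0]

```text
time_s: 2.53
position: [0.4796, 0.1639, 0.0649]
ee_rot: [[0.988, 0.001, 0.154], [-0.154, 0.001, 0.988], [0.001, -1.0, 0.001]]
force: [-0.1, -1.1, 0.9]
grip_width: 0.0002
```

Run:
```python
from h import *
from plant import *
o=get_obs();print(o["time_s"],box(o["position"]),o["force"],o["grip_width"],go(o,0,10,58))
c=capture("scene");cv2.imwrite("pics/s2.png",cv2.resize(c["color"][145:285,125:325,::-1],None,fx=4,fy=4,interpolation=cv2.INTER_CUBIC))
c=capture("wrist");cv2.imwrite("pics/w2.png",c["color"][:,:,::-1])
```

```text
2.5333 [ 1.61300765 10.58496982 64.92358677] [-0.09654889 -1.05803416  0.94502925] 0.0002137048797069822 (array([-1.6,  6.9, -0.6]), array([-0.01,  0.  ,  0.01]), array([-1.6,  6.9, -0.6]))
```

View pics/s2.png

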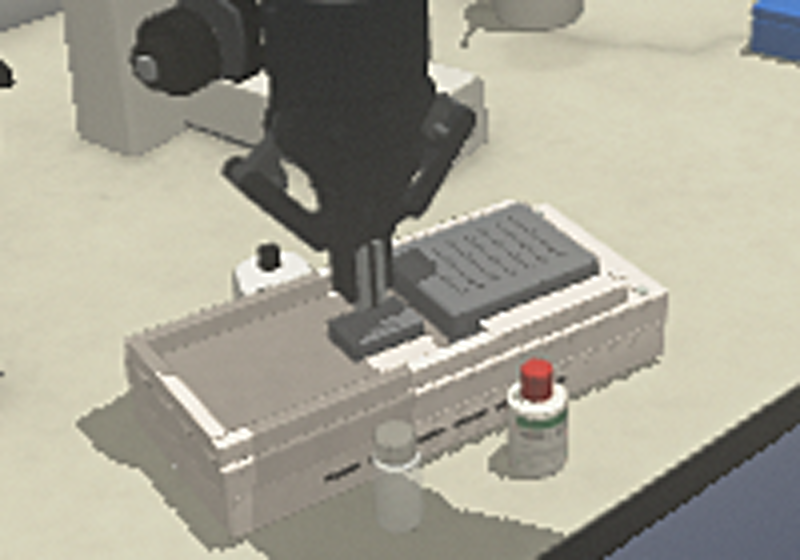

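View pics/w2.png

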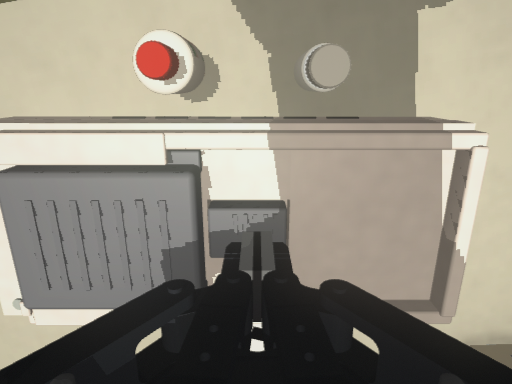

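The fingertips are over the tab (scene view (370,300)) and clear of the cover. Now I press.

>>> move_arm:
  deltas:
    - [0,-1.6,4,-0.6,0,0,0]
    - [0,0,4,0,0,0,0]
    - [0,0,2,0,0,0,0]
    - [0,0,2,0,0,0,0]
    - [0,0,2,0,0,0,0]
    - [0,0,2,0,0,0,0]
    - [0,0,1,0,0,0,0]
    - [0,0,1,0,0,0,0]
    - [0,0,0,0,0,0,0]

```text
time_s: 3.38
position: [0.4772, 0.1633, 0.0461]
ee_rot: [[0.988, -0.0, 0.155], [-0.155, -0.0, 0.988], [-0.0, -1.0, -0.0]]
force: [-1.0, -0.2, 0.2]
grip_width: -0.0003
```

>>> move_arm:
  deltas:
    - [0,0,0.7,0,0,0,0]
    - [0,0,0.7,0,0,0,0]
    - [0,0,0,0,0,0,0]
    - [0,0,0,0,0,0,0]

```text
time_s: 3.72
position: [0.4773, 0.1633, 0.0451]
ee_rot: [[0.988, 0.0, 0.155], [-0.155, 0.0, 0.988], [0.0, -1.0, 0.0]]
force: [-1.0, -0.3, 3.9]
grip_width: 0.0002
```

>>> move_arm:
  deltas:
    - [0,0,0.7,0,0,0,0]
    - [0,0,0.6,0,0,0,0]
    - [0,0,0,0,0,0,0]
    - [0,0,0,0,0,0,0]

```text
time_s: 4.05
position: [0.4774, 0.1633, 0.0449]
ee_rot: [[0.988, 0.0, 0.155], [-0.155, 0.001, 0.988], [-0.0, -1.0, 0.001]]
force: [-4.7, -1.7, 17.7]
grip_width: -0.0002
```

The force rose sharply at z = 44.9 mm, so the tab is at its stop. Now up and back behind the cover.

>>> move_arm:
  deltas:
    - [0,0,-4,0,0,0,0]
    - [0,0,-12,0,0,0,0]
    - [0,0,-25,0,0,0,0]
    - [0,0,-25,0,0,0,0]
    - [0,0,-10,-10,0,0,0]
    - [0,0,0,-25,0,0,0]
    - [0,0,0,-30,0,0,0]
    - [0,0,0,-30,0,0,0]
    - [0,0,0,-25,0,0,0]
    - [0,0,0,-13,0,0,0]

```text
time_s: 4.88
position: [0.4554, 0.028, 0.1191]
ee_rot: [[0.987, -0.001, 0.159], [-0.159, -0.001, 0.987], [-0.001, -1.0, -0.001]]
force: [-0.5, -0.4, -0.3]
grip_width: 0.0001
```

>>> move_arm:
  deltas:
    - [0,0,0,-8,0,0,0]
    - [0,0,0,0,0,0,0]
    - [0,0,0,0,0,0,0]

```text
time_s: 5.13
position: [0.4555, 0.0241, 0.1194]
ee_rot: [[0.988, 0.0, 0.155], [-0.155, 0.0, 0.988], [0.0, -1.0, 0.0]]
force: [0.5, 0.2, -0.4]
grip_width: -0.0001
```

Run:
```python
from h import *
from plant import *
c=capture("top");P=world(c)
z=P[...,2]
B=np.stack([((P-O)@XB)*1000,((P-O)@YB)*1000,z*1000],-1)
m=(abs(B[...,0])<11)&(B[...,1]>-8)&(B[...,1]<24);print("tab z",np.percentile(B[m][:,2],[5,50,95]),m.sum())
m=(abs(B[...,0])<30)&(B[...,1]>40)&(B[...,1]<90);print("deck z",np.percentile(B[m][:,2],[5,50,95]))
o=get_obs();print(o["time_s"],box(o["position"]),o["force"],go(o,0,-130,55))
cv2.imwrite("pics/t3.png",cv2.resize(c["color"][160:255,145:290,::-1],None,fx=5.5,fy=5.5))
c=capture("scene");cv2.imwrite("pics/s3.png",cv2.resize(c["color"][145:285,125:325,::-1],None,fx=4,fy=4,interpolation=cv2.INTER_CUBIC))
```

```text
tab z [43.26694432 45.87362282 48.2311126 ] 128
deck z [42.87892411 45.40466783 47.90488976]
5.1833 [  -0.62323608 -130.61938084  119.43458183] [0.45116983 0.43296504 0.11603938] (array([ 0.6, 64.4,  0.6]), array([-0.  ,  0.01,  0.  ]), array([ 0.6, 64.4,  0.6]))
```

View pics/s3.png

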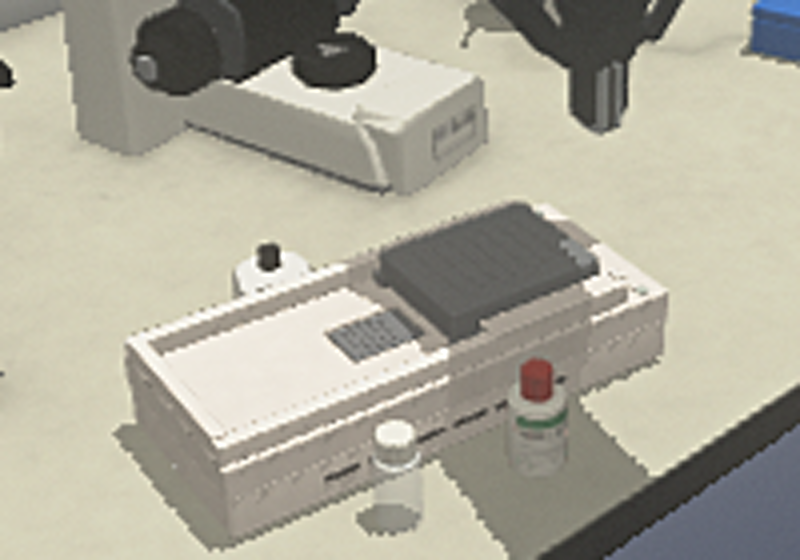

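The scene view shows the tab flush at (375,335), measured at 45.9 mm against a deck of 45.4 mm, with the cover still seated. I descend behind it.

>>> move_arm:
  deltas:
    - [0,0.6,10,-0.5,0,0,0]
    - [0,0,20,0,0,0,0]
    - [0,0,18,0,0,0,0]
    - [0,0,10,0,0,0,0]
    - [0,0,6,0,0,0,0]
    - [0,0,0,0,0,0,0]
    - [0,0,0,0,0,0,0]

```text
time_s: 5.82
position: [0.456, 0.0235, 0.0555]
ee_rot: [[0.988, -0.0, 0.154], [-0.154, -0.0, 0.988], [-0.0, -1.0, -0.0]]
force: [0.1, -0.2, 0.7]
grip_width: 0.0001
```

Run:
```python
from h import *
from plant import *
o=get_obs();print(o["time_s"],box(o["position"]),o["force"],go(o,0,-130,55))
c=capture("scene");cv2.imwrite("pics/s4.png",cv2.resize(c["color"][145:285,125:325,::-1],None,fx=4,fy=4,interpolation=cv2.INTER_CUBIC))
```

```text
5.8167 [ 8.40863967e-03 -1.31767044e+02  5.54776598e+01] [ 0.09183154 -0.17497144  0.73268487] (array([-0. ,  0.5,  1.8]), array([ 0.,  0., -0.]), array([-0. ,  0.5,  1.8]))
```

View pics/s4.png

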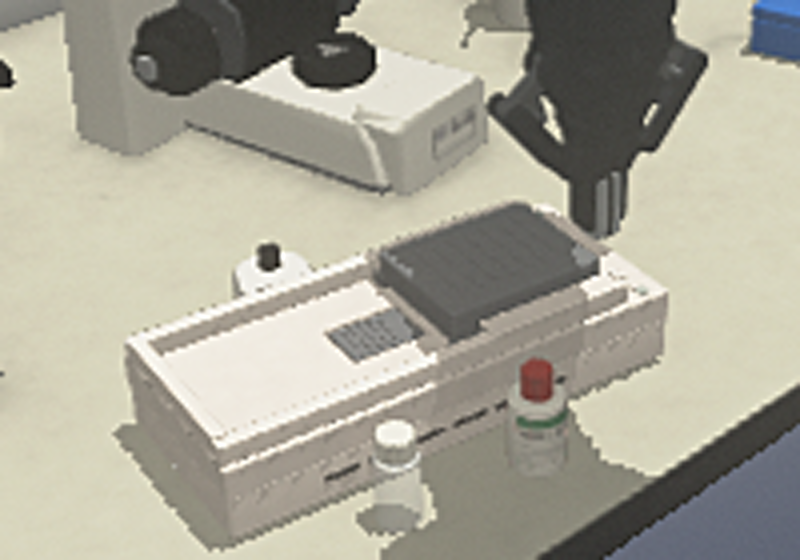

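The fingers are behind the cover at (600,225), free of it. I push gently.

>>> move_arm:
  deltas:
    - [0,0,0,4,0,0,0]
    - [0,0,0,4,0,0,0]
    - [0,0,0,3,0,0,0]
    - [0,0,0,3,0,0,0]
    - [0,0,0,3,0,0,0]
    - [0,0,0,3,0,0,0]
    - [0,0,0,3,0,0,0]
    - [0,0,0,3,0,0,0]

```text
time_s: 6.53
position: [0.4603, 0.0487, 0.0559]
ee_rot: [[0.988, 0.001, 0.155], [-0.155, -0.0, 0.988], [0.001, -1.0, -0.0]]
force: [0.6, -4.5, 6.6]
grip_width: -0.0001
```

Run:
```python
from h import *
from plant import *
o=get_obs();print(o["time_s"],box(o["position"]),o["force"],o["wrist_torque"])
c=capture("scene");cv2.imwrite("pics/s5.png",cv2.resize(c["color"][145:285,125:325,::-1],None,fx=4,fy=4,interpolation=cv2.INTER_CUBIC))
c=capture("wrist");cv2.imwrite("pics/w5.png",c["color"][:,:,::-1])
```

```text
6.5333 [   0.34879083 -106.1971562    55.90630207] [ 0.59504947 -4.51444459  6.55355366] [-0.81083803  0.13865604  0.01717636]
```

View pics/s5.png

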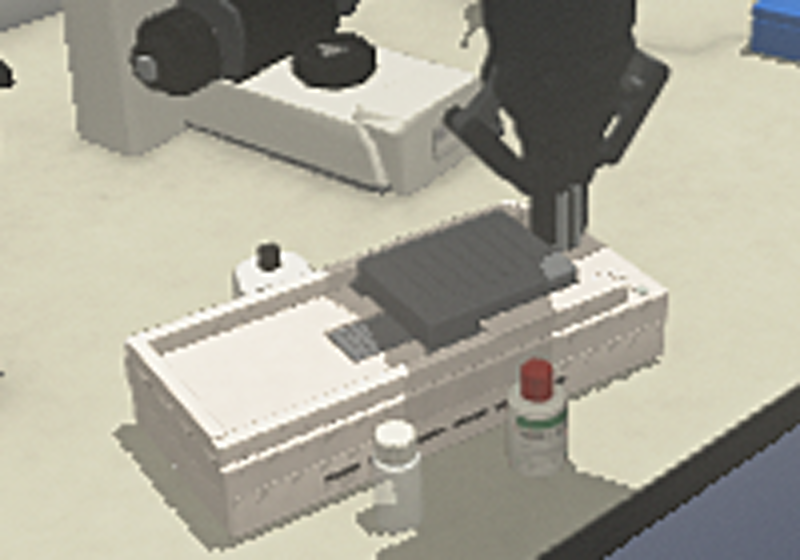

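View pics/w5.png

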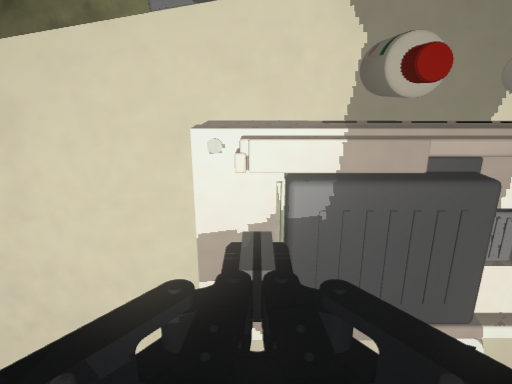

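>>> move_arm:
  deltas:
    - [0,0,0,0,0,0,0]
    - [0,0,0,0,0,0,0]

```text
time_s: 6.8
position: [0.4603, 0.0492, 0.0557]
ee_rot: [[0.988, 0.001, 0.155], [-0.155, 0.0, 0.988], [0.001, -1.0, 0.0]]
force: [0.5, -2.1, 3.9]
grip_width: 0.0
```

Run:
```python
from h import *
from plant import *
o=get_obs();print(o["time_s"],box(o["position"]),o["force"],o["wrist_torque"])
for n in("top","scene","wrist"):
    P=world(capture(n)); B=np.stack([((P-O)@XB)*1000,((P-O)@YB)*1000,P[...,2]*1000],-1)
    for k in(-85,-70,-55,-40,-25,-10,0,10):
        m=(abs(B[...,0])<33)&(B[...,1]>k)&(B[...,1]<k+10)&(B[...,2]>41)&(B[...,2]<74)
        if m.sum()>5:print(n,k,np.median(B[m][:,2]).round(1),m.sum())
```

```text
6.8 [   0.24179769 -105.73826765   55.72896824] [ 0.5344642  -2.12300664  3.88195518] [-0.42017921 -0.06228631 -0.06532564]
top -40 67.7 75
top -25 67.8 130
top -10 66.7 103
top 0 45.6 106
top 10 45.4 116
scene -85 67.5 83
scene -70 68.0 82
scene -55 67.8 83
scene -40 67.8 86
scene -25 67.9 93
scene -10 58.1 234
scene 0 45.9 97
scene 10 45.9 91
wrist -85 66.7 2167
wrist -70 66.7 2060
wrist -55 66.7 2397
wrist -40 66.8 2734
wrist -25 66.7 2970
wrist -10 66.4 1832
wrist 10 44.7 1516
```

The cover slid about 15 mm and lies flat. There is some upward force on the tool, probably finger flank on the cover's edge. I back off, raise slightly and continue.

>>> move_arm:
  deltas:
    - [0,0,0,-3,0,0,0]
    - [0,0,-2,-1,0,0,0]
    - [0,0,0,4,0,0,0]
    - [0,0,0,4,0,0,0]
    - [0,0,0,4,0,0,0]
    - [0,0,0,4,0,0,0]

```text
time_s: 7.45
position: [0.4618, 0.0615, 0.0575]
ee_rot: [[0.988, -0.0, 0.154], [-0.154, 0.0, 0.988], [-0.0, -1.0, -0.0]]
force: [0.2, -0.8, 0.7]
grip_width: -0.0
```

>>> move_arm:
  deltas:
    - [0,0,0,4,0,0,0]
    - [0,0,0,4,0,0,0]
    - [0,0,0,4,0,0,0]
    - [0,0,0,4,0,0,0]
    - [0,0,0,4,0,0,0]
    - [0,0,0,4,0,0,0]
    - [0,0,0,4,0,0,0]
    - [0,0,0,4,0,0,0]
    - [0,0,0,4,0,0,0]
    - [0,0,0,4,0,0,0]

```text
time_s: 8.28
position: [0.468, 0.1008, 0.0576]
ee_rot: [[0.988, -0.0, 0.155], [-0.155, -0.0, 0.988], [-0.0, -1.0, -0.0]]
force: [-0.1, -0.6, 0.0]
grip_width: -0.0005
```

Run:
```python
from h import *
from plant import *
o=get_obs();print(o["time_s"],box(o["position"]),o["force"],o["wrist_torque"])
c=capture("scene");cv2.imwrite("pics/s6.png",cv2.resize(c["color"][145:285,125:325,::-1],None,fx=4,fy=4,interpolation=cv2.INTER_CUBIC))
```

```text
8.2833 [ -0.08671464 -53.5351682   57.58232484] [-0.06809736 -0.57009623  0.04240665] [-0.16644977  0.01245868 -0.02004841]
```

View pics/s6.png

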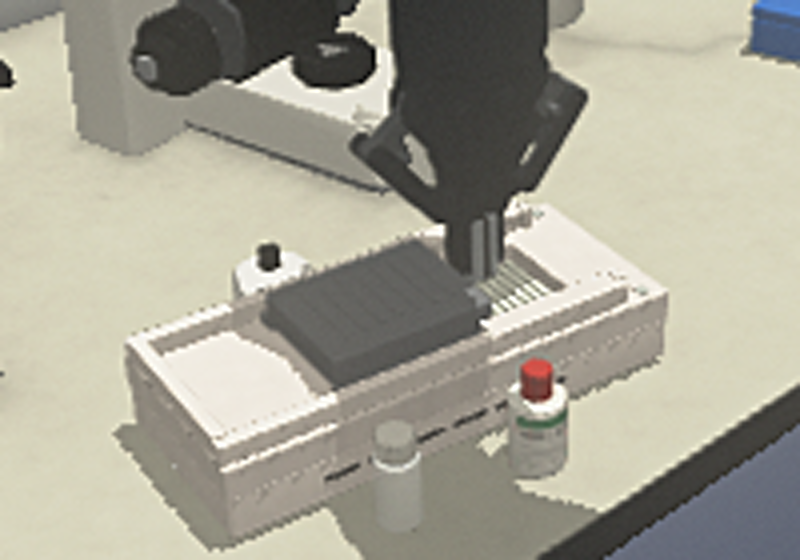

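The cover slides cleanly and flat over the tab. I continue about 40 mm, slowing at the end.

>>> move_arm:
  deltas:
    - [0,0,0,4,0,0,0]
    - [0,0,0,4,0,0,0]
    - [0,0,0,4,0,0,0]
    - [0,0,0,4,0,0,0]
    - [0,0,0,4,0,0,0]
    - [0,0,0,4,0,0,0]
    - [0,0,0,4,0,0,0]
    - [0,0,0,4,0,0,0]
    - [0,0,0,3,0,0,0]
    - [0,0,0,2,0,0,0]

```text
time_s: 9.17
position: [0.4738, 0.1375, 0.0576]
ee_rot: [[0.988, 0.0, 0.154], [-0.154, 0.0, 0.988], [0.0, -1.0, 0.0]]
force: [-0.3, -0.7, 0.2]
grip_width: 0.0001
```

>>> move_arm:
  deltas:
    - [0,0,0,0,0,0,0]
    - [0,0,0,-5,0,0,0]
    - [0,0,0,-10,0,0,0]
    - [0,0,-10,-10,0,0,0]
    - [0,0,-25,0,0,0,0]
    - [0,0,-30,0,0,0,0]
    - [0,0,-30,-10,0,0,0]
    - [0,0,-20,-30,0,0,0]
    - [0,0,0,-30,0,0,0]
    - [0,0,0,-30,0,0,0]

```text
time_s: 10.0
position: [0.4546, 0.0114, 0.1748]
ee_rot: [[0.988, 0.004, 0.155], [-0.155, 0.001, 0.988], [0.004, -1.0, 0.002]]
force: [0.7, -0.7, -0.4]
grip_width: 0.0
```

>>> move_arm:
  deltas:
    - [0,0,0,-30,0,0,0]
    - [0,0,0,-20,0,0,0]
    - [0,0,0,0,0,0,0]
    - [0,0,0,0,0,0,0]

```text
time_s: 10.33
position: [0.446, -0.0378, 0.1732]
ee_rot: [[0.987, 0.001, 0.159], [-0.159, 0.0, 0.987], [0.001, -1.0, 0.001]]
force: [0.6, -0.3, -0.4]
grip_width: 0.0001
```

Run:
```python
from h import *
from plant import *
o=get_obs();print(o["time_s"],box(o["position"]),o["force"],o["joint_velocities"])
c=capture("top");P=world(c);z=P[...,2]
m=((z>.0625)&(z<.075));m[:172]=0;m[232:]=0;m[:,:150]=0;m[:,290:]=0
n,l,s,_=cv2.connectedComponentsWithStats(m.astype(np.uint8));
for i in range(1,n):
  if s[i,4]>40:
    (cx,cy),wh,a=cv2.minAreaRect(P[l==i][:,:2].astype(np.float32)*1000);print(box([cx/1e3,cy/1e3,np.median(z[l==i])]),wh,a,np.percentile(z[l==i],[5,95]))
for nm,p in(("vial",(183,232,10,10)),("bot",(214,238,13,12))):
    x,y,w,h=p;a=np.load("top0.npz")["color"][y:y+h,x:x+w].astype(int);print(nm,abs(a-c["color"][y:y+h,x:x+w]).mean())
    d0=np.load("top0.npz")["depth"][y:y+h,x:x+w];print(abs(np.median(d0-c["depth"][y:y+h,x:x+w])))
cv2.imwrite("pics/t7.png",cv2.resize(c["color"][145:255,130:300,::-1],None,fx=4.7,fy=4.7))
c=capture("scene");cv2.imwrite("pics/s7.png",cv2.resize(c["color"][145:285,125:325,::-1],None,fx=4,fy=4,interpolation=cv2.INTER_CUBIC))
```

```text
10.3333 [  -0.38808725 -193.92333832  173.23516173] [ 0.6266301 -0.3360326 -0.3628902] [-1.9446698   0.9476179  -2.02295268 -0.66475984 -0.4515517  -0.14940855
 -0.62300002]
[ 0.11880138 42.64812259 67.50340095] (90.64801025390625, 72.06185150146484) 81.16481018066406 [0.06482908 0.07007871]
vial 32.41
0.00011494756
bot 29.69871794871795
2.3245811e-06
```

View pics/t7.png

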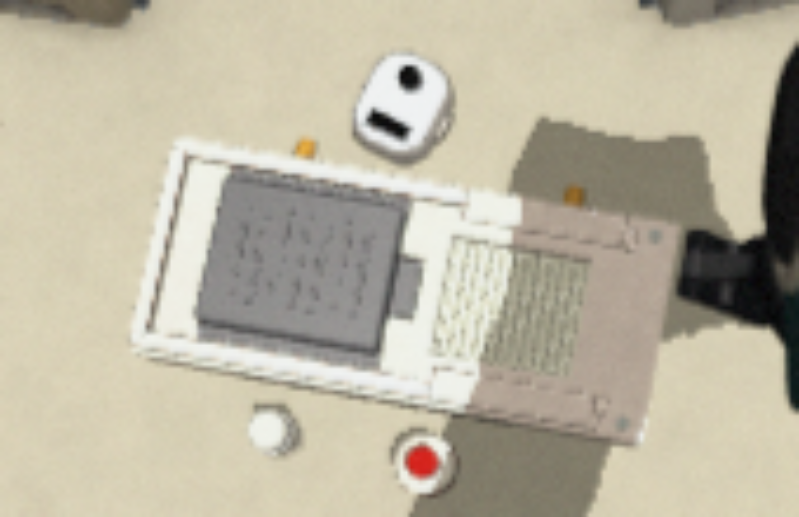

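View pics/s7.png

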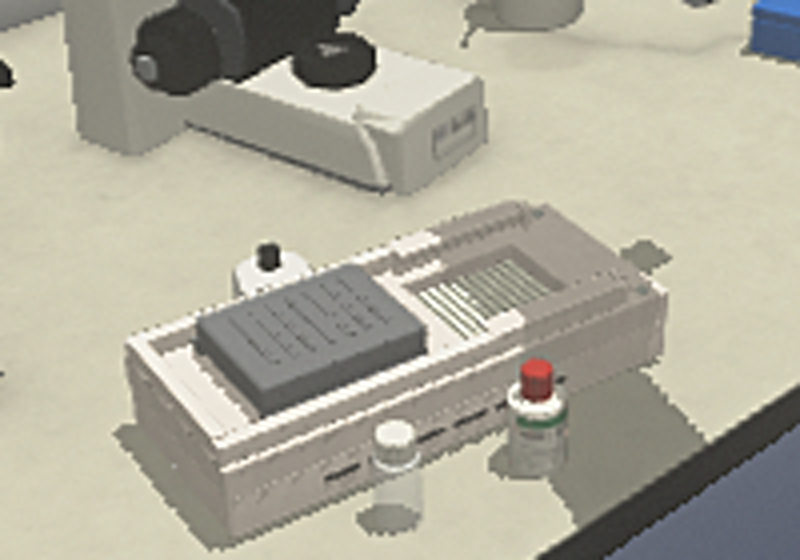

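The cover is flat at box y ≈ +42.6 mm and the opening is fully uncovered. The tab is flush and the neighbouring items are in place, with the arm clear. I settle, then hand in.

>>> move_arm:
  deltas:
    - [0,0,0,0,0,0,0]
    - [0,0,0,0,0,0,0]
    - [0,0,0,0,0,0,0]

```text
time_s: 10.68
position: [0.4467, -0.0352, 0.1725]
ee_rot: [[0.988, -0.0, 0.153], [-0.153, 0.0, 0.988], [-0.0, -1.0, 0.0]]
force: [0.5, -0.0, -0.5]
grip_width: 0.0001
```

```bash
python3 -c "
from plant import *
o=get_obs();print(o['time_s'],o['force'],o['joint_velocities']);print(sign_off())"
```

```text
10.6833 [ 0.5256143  -0.03656868 -0.4771843 ] [ 0.16497463  0.14309332  0.12170396  0.10798419 -0.11555655 -0.15980438
  0.06222848]
the job is handed in; nothing more can be done
None
```

The filter box is open, and I handed the job in at 10.7 s. I pressed the snap tab down to its stop with the shut fingers, then pushed the cover from behind along its rails.

- **Tab:** it met its stop at z = 44.9 mm with 17.7 N. It measured 45.9 mm high afterwards against 45.4 mm for the deck, which is flush within the depth noise.
- **Cover:** it lies flat in the channel at box y ≈ +42.6 mm, past the +20 mm needed. The whole opening shows in the last top and scene views.
- **Small things:** depth at the vial and the bottle had not changed. Their colour readings differed, which I put down to the arm's moving shadow. I checked the counter only by eye, and it looks unmoved.
- **Arm:** it finished beyond the box's -y end with the fingertips about 170 mm above the bench, touching nothing, with a force reading of about 0.7 N (noise).

One thing went differently: early in the push the tool felt about 6.6 N upwards. The cover measured flat, so I backed off, raised the fingers 2 mm, and the rest of the push took under 1.5 N.

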